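# Find the nearly empty spice jar by feel and flag it for refill

### The job

The three dark-lidded spice jars standing forward in a loose row look alike, but one is nearly empty: lift them to feel which. Stand the nearly empty one upright in the refill tray, gently, and put any full one that you lifted back upright where it stood. Then hang the folded steel marker astride the bar of the tray, so that it rests on the bar with one side hanging down on each side of it, and leave the other things where they are.

Things in the scene. Friction and masses are not known exactly. Their poses are not given: they have to be found in the camera images.
- jar_a: one of three jars that look alike: round glass, printed label, dark lid as wide as the jar, 41 mm diameter, 105 mm high. Origin: centre of its underside, z up. They stand in a loose row to the right. Two are full (0.32 to 0.44 kg), one is nearly empty (0.08 to 0.12 kg); which one does not show and changes from start to start
- jar_b: another of three jars that look alike: round glass, printed label, dark lid as wide as the jar, 41 mm diameter, 105 mm high. Origin: centre of its underside, z up. They stand in a loose row to the right. Two are full (0.32 to 0.44 kg), one is nearly empty (0.08 to 0.12 kg); which one does not show and changes from start to start
- jar_c: another of three jars that look alike: round glass, printed label, dark lid as wide as the jar, 41 mm diameter, 105 mm high. Origin: centre of its underside, z up. They stand in a loose row to the right. Two are full (0.32 to 0.44 kg), one is nearly empty (0.08 to 0.12 kg); which one does not show and changes from start to start
- tray: refill tray, fixed: shallow plain metal tray, 140 mm along its x, 220 mm along its y, floor 4 mm thick, walls 4 mm thick with a rolled rim, 34 mm high. Origin: centre of its underside, z up. A steel bar arches over it near its +y end (point bar_mid); the floor from y = -0.10 to +0.03 is free for the jar
- bar_mid (a point): middle of the tray's horizontal round steel bar, on the bar's axis: at x 0, y +85 mm, 85 mm above the tray's underside, axes as the tray's. The bar runs along the tray's x, is 10 mm in diameter, straight for 100 mm, and bends down to a post at x = -60 and +60 mm
- marker: loose steel sheet, 3 mm, folded to an upside-down U, standing on its feet near the front, 0.07 kg. 50 mm long (x), 24 mm wide over its two upright sides (y; inner gap 18), 48 mm high, 45 mm deep inside; the lowest 9 mm of the sides flare to 32 mm over the feet. Origin: between the feet at the height of their underside, z up. Grip it across y
- ramekin: bystander: small pale round ramekin, 69 mm diameter, 38 mm high; origin at the centre of its underside. Leave it
- timer: bystander: round white kitchen timer with a red top knob, 62 mm diameter, 46 mm high; origin at the centre of its underside. Leave it
There are look-alikes about, which are no part of the job. What is shaped like the marker but green, orange or yellow is not meant.

How it is judged:
By the outcome, as a careful person would: the job done as asked, in the order asked, and still so for the second after the job is handed in, with the robot touching nothing.
It also fails if it takes over 72 s, if anything falls off the work surface, if the arm or the gripper's body presses on something with over 40 N, if the wrist force passes 120 N, or if a joint passes its speed limit or range.

### The arm

A 6-joint arm with a two-finger parallel gripper is mounted at the origin on a cart in front of the work surface, level with it; the furniture and walls round the work are solid. World frame = base frame: x ahead of the robot, y to its left, z up, the work surface at z = 0. Lengths are in mm, angles in rad, forces in N, time in s.
With the tool pointing down it reaches from about 350 to 875 mm from the base axis. Payload 4.2 kg.
Tool frame: the origin (TCP) lies on the mounting face of the last link; the fingertips stand 173 mm ahead of it and the grasp point (between the pads) lies 155 mm ahead of it; z points along the fingers, y is the line along which they close (so a half turn about z gives the same grasp; the last joint's range is limited). The gripper opens to 85 mm and grips with 20 to 120 N. Pads are 22 mm wide; open, the fingers measure 114 mm over their backs; the gripper's body (76 mm by 85 mm) begins 54 mm behind the grasp point. The pads swing forward as they close: fully open they stand 13 mm farther back than shut.
Start: joints at [1.473, 0.385, 0.008, 0, -1.194, -0.259], TCP at [218.266, 585.628, 404.712] pointing down, gripper open.
Joint ranges: [-3.14, 3.14], [-1.21, 2.06], [-1.07, 1.41], [-3.16, 2.05], [-2.99, -0.16], [-3.1, 3.1]. Speed limits (rad/s): [2.79, 2.79, 3.14, 3.14, 3.14, 3.14].

### API

Orientations are given as a unit quaternion [x, y, z, w].
In Python, from bench import arm gives the robot as it stands. The module is installed in compiled form; this text tells all that it offers.
- The arm moves only by the tool move_arm, never from a script. Its arguments are lists of equal length, an entry for each row: "fingers": the finger opening in mm, from 0 to 85.4; "travel": the shift along the tool's x, y, z in mm, a list of three; "dr": the turn, a rotation vector about the tool's x, y, z in rad, a list of three. A call has 1 to 10 rows; each row is the pose to reach, as a shift and turn from the pose commanded when the call began, along the tool's axes at that moment; what a row does not reach only later rows make up. A row lasts 1/10 s, in which the tool goes at most 50 mm and 8.59 degrees, less where a joint would pass 70% of its speed; a pose out of reach is approached as far as the arm can. A call with a gripper value outside its range is refused whole. The fingers move at their own pace and stop on an object; the grip force is fixed at half the most. Time passes only in rows, so rows that repeat a pose let the fingers close. It gives the time, the measured TCP pose, the force, the opening and the grip force at its end, in the units of the state.
- arm.read_state(): the state, without advancing time (a new reading comes with each control period).
- arm.get_image(name): name is "side" or "top"; returns the picture (480x640x3 uint8, red, green, blue); there is no depth.
- arm.camera_model(name): a dict with "intrinsics" (3x3 intrinsics, pixels), "pose" (4x4, takes a point from camera to world coordinates). Camera axes: x right, y up, looking along -z (the intrinsics and any distortion apply to the point x, -y, -z); pixel columns grow to the right and rows downward; lengths in mm; the calibration is good to about 2 mm. A picture is of the moment at which its call begins. camera_model takes no time and is no camera call.
- arm.job_done(): hands the job in; it is judged then, once.
The state is a dict: "clock": time; "joints": joint angles; "joint_vel": joint speeds; "joint_efforts": joint torques, N m; "position": TCP position; "ee_rot": TCP orientation; "contact_force": force on the tool from outside, world axes, zero at the start; "wrist_torque": the same for the moment, N m; "gripper_width": finger opening in mm; "grasp_force": force on a finger pad.
Only numpy, scipy, OpenCV 4.12 (cv2) and the standard library are available. Lean on these libraries where they do the work, as an engineer would, in place of code of your own. Each camera call takes 0.05 s, during which the arm holds its last target. There are 200 camera calls.

## Working session

There is one attempt and no reset: what is moved stays moved. The work goes in short steps, Python scripts to look and compute and a tool call to move; the robot and the scene stay as the last step left them, time stands still between calls to the robot, and variables do not carry over. Pictures are saved under pics/ and viewed, at most 10 in all, crops included, and the job is handed in when it is done.

Besides the shell and the picture viewer there is one more tool, called after ">>>" as a command line: name --argument value ..., lists and objects as JSON in quotes. move_arm: Moves the arm, as the interface text tells. Its arguments: {"type":"object","properties":{"fingers":{"type":"array","items":{"type":"number"}},"travel":{"type":"array","items":{"type":"array","items":{"type":"number"}}},"dr":{"type":"array","items":{"type":"array","items":{"type":"number"}}}},"required":["fingers","travel","dr"]}

```bash
mkdir -p pics; python3 - <<'E'
from bench import arm
import cv2
for n in("top","side"):
    im=arm.get_image(n); cv2.imwrite(f"pics/{n}0.png",im[:,:,::-1])
    m=arm.camera_model(n); print(n,m)
print(arm.read_state())
E
```

```text
top {'intrinsics': array([[537.54805121,   0.        , 323.85498901],
       [  0.        , 537.54805121, 230.51929199],
       [  0.        ,   0.        ,   1.        ]]), 'pose': array([[-2.02240099e-02,  9.85187091e-01, -1.70286185e-01,
         3.10110173e+02],
       [-9.99795331e-01, -2.00194812e-02,  2.91824157e-03,
         1.18763817e+01],
       [-5.34027157e-04,  1.70310351e-01,  9.85390328e-01,
         1.43771519e+03],
       [ 0.00000000e+00,  0.00000000e+00,  0.00000000e+00,
         1.00000000e+00]])}
side {'intrinsics': array([[511.41203149,   0.        , 323.35197217],
       [  0.        , 511.41203149, 237.78006292],
       [  0.        ,   0.        ,   1.        ]]), 'pose': array([[ 9.96928863e-01,  5.03478472e-02, -5.99827977e-02,
         5.01673426e+02],
       [-7.81301539e-02,  5.87210137e-01, -8.05654972e-01,
        -9.03185190e+02],
       [-5.34048657e-03,  8.07867161e-01,  5.89340419e-01,
         7.66666749e+02],
       [ 0.00000000e+00,  0.00000000e+00,  0.00000000e+00,
         1.00000000e+00]])}
{'clock': 0.1, 'joints': array([ 1.47259878e+00,  3.85457144e-01,  6.78774146e-03, -4.01586189e-04,
       -1.19400358e+00, -2.58642897e-01]), 'joint_vel': array([3.42803888e-03, 4.79802904e-04, 2.91794275e-03, 2.22249559e-03,
       7.90532488e-05, 3.30032333e-04]), 'joint_efforts': array([-1.90388027e-04, -3.93318450e+01,  1.88929832e+01,  4.19787437e+00,
       -2.57752472e-03,  9.32815425e-06]), 'position': array([218.20532208, 585.48201137, 403.75908914]), 'ee_rot': array([ 9.84111696e-01, -1.77547895e-01, -1.10843134e-04,  9.50268034e-04]), 'contact_force': array([ 0.33283311,  0.47989767, -0.57748636]), 'wrist_torque': array([-0.00297868, -0.00421845, -0.01496968]), 'grasp_force': 0.0, 'gripper_width': 85.39704812181563}
```

View pics/top0.png

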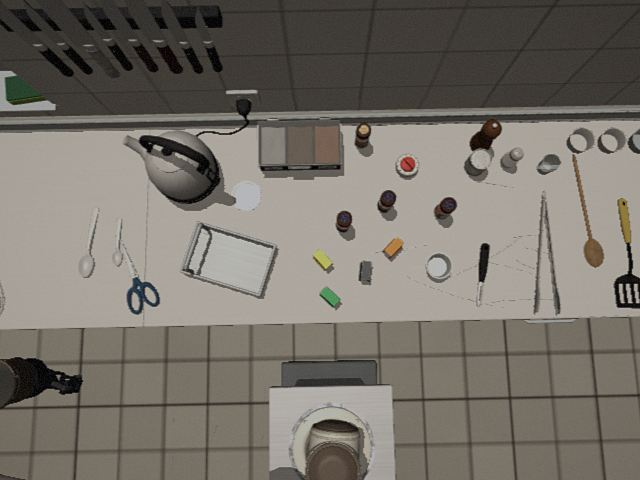

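View pics/side0.png

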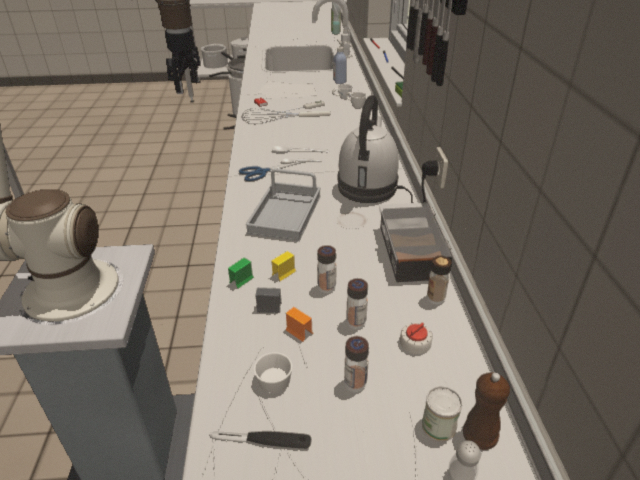

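The top picture shows dark-lidded jars at about (344,220), (387,200) and (446,207). The grey marker is at (366,271), and the tray at (230,260) has its bar at the left end. The side picture agrees: jars at (327,268), (357,303) and (357,363), marker at (268,300). I'll enlarge both to measure.

```bash
python3 - <<'E'
import cv2
a=cv2.imread("pics/top0.png")[180:310,175:460]; cv2.imwrite("pics/tc.png",cv2.resize(a,None,fx=2.8,fy=2.8,interpolation=cv2.INTER_CUBIC))
b=cv2.imread("pics/side0.png")[160:400,220:400]; cv2.imwrite("pics/sc.png",cv2.resize(b,None,fx=2.5,fy=2.5,interpolation=cv2.INTER_CUBIC))
E
```

```text
(no output)
```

View pics/tc.png

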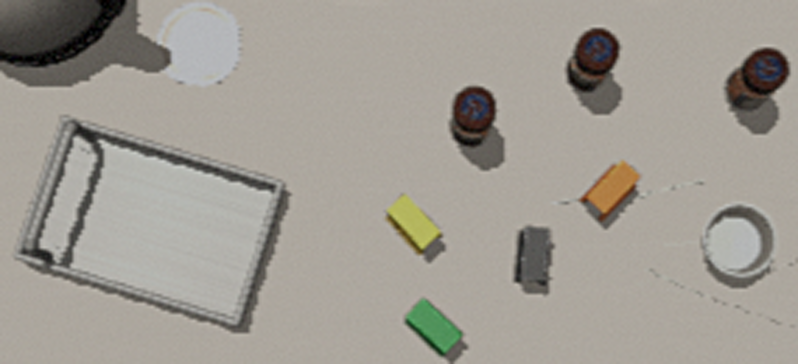

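View pics/sc.png

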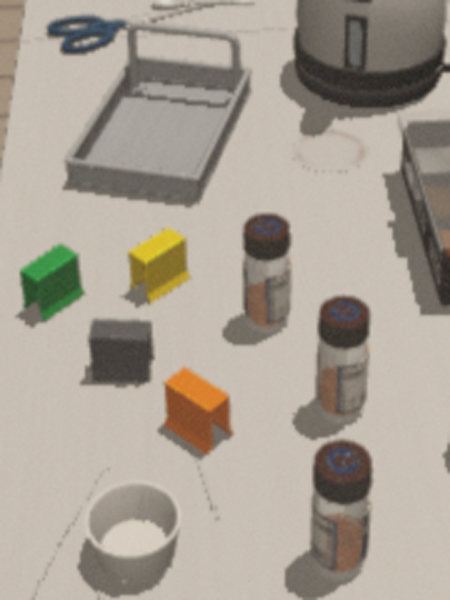

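The crops show the lid tops clearly: (475,107), (598,49), (767,70) in the top crop and (267,229), (344,314), (343,457) in the side crop. The tray rim corners are at (68,118), (285,185), (238,325) and (20,256), and the marker's top is around (535,250). I'll back-project these.

```bash
cat > h.py <<'E'
import numpy as np
from bench import arm
M={n:arm.camera_model(n) for n in("top","side")}
def bp(n,u,v,z):
    K,P=M[n]["intrinsics"],M[n]["pose"]
    d=np.linalg.inv(K)@[u,v,1]; d=P[:3,:3]@(d*[1,-1,-1]); o=P[:3,3]
    return o+d*(z-o[2])/d[2]
def proj(n,p):
    K,P=M[n]["intrinsics"],M[n]["pose"]
    q=P[:3,:3].T@(np.asarray(p,float)-P[:3,3]); q=K@(q*[1,-1,-1]); return q[:2]/q[2]
def tc(u,v,z): return bp("top",(u+.5)/2.8-.5+175,(v+.5)/2.8-.5+180,z)
def sc(u,v,z): return bp("side",(u+.5)/2.5-.5+220,(v+.5)/2.5-.5+160,z)
E
python3 - <<'E'
from h import *
np.set_printoptions(precision=1,suppress=True)
import cv2
for t,s in zip([(475,107),(598,49),(767,70)],[(267,229),(344,314),(343,457)]): print("jar",tc(*t,105)[:2],sc(*s,105)[:2])
c=np.array([tc(*p,34)[:2] for p in[(68,118),(285,185),(238,325),(20,256)]])
print("tray",c.tolist(),c.mean(0),[np.linalg.norm(c[i]-c[i-1]) for i in range(4)])
s=np.array([sc(*p,34)[:2] for p in[(70,158),(192,180),(250,70)]]);print("tray side",s.tolist(),"ctr",(s[0]+s[2])/2)
for p in[(133,27),(238,38)]: print("bar ends top z90",sc(*p,90)[:2])
for n in("top","side"):
    im=cv2.imread(f"pics/{n}0.png").astype(int)
    r=(340,250,390,300) if n=="top" else (250,280,290,320)
    g=im[r[1]:r[3],r[0]:r[2]].max(2); print(n); 
    sub=g[10:42,12:40] if n=="top" else g[4:40]
    print("\n".join(" ".join("%3d"%x for x in row) for row in sub))
print("marker side corners",[sc(*p,48)[:2].round(1).tolist() for p in[(92,320),(152,320),(152,346),(90,348)]])
E
```

```text
jar [571.7 -44.4] [571.9 -47.7]
jar [ 623.1 -157.5] [ 622.6 -160.8]
jar [ 600.5 -309.8] [ 602.5 -307.1]
tray [[582.8864061606216, 339.11254185590724], [514.472129462795, 133.49935146790054], [384.2725708369636, 177.7474363028777], [452.4955327521883, 381.42133421141637]] [483.5 257.9] [np.float64(137.083236680477), np.float64(216.69632511332875), np.float64(137.5129742167067), np.float64(214.79625048343843)]
tray side [[390.12808292057184, 178.60970608534979], [512.0884225595717, 129.50350124168915], [584.6692778427571, 337.16321875121514]] ctr [487.4 257.9]
bar ends top z90 [457.2 345.7]
bar ends top z90 [570.3 311.1]
top
172 170 174 173 172 172 174 175 178 175 162 146 145 165 178 180 176 177 174 172 172 174 173 172 172 174 172 170
172 172 173 173 173 173 174 176 176 158 127  99  92 100 110 118 115 125 129 158 175 174 173 172 171 173 171 173
171 174 172 172 173 173 174 161 132  91 106 103  83  82  84  84  85  83  93 134 166 173 170 174 172 173 171 173
174 172 173 175 171 174 175 159 105  47  90  96  88  86  85  90  87  85 100 133 166 173 173 174 171 175 172 172
172 174 174 173 171 1
[... 8266 characters left out ...]
0 199 198 198 198 198 200 200 199 199 199 198 199 198 199 199 198 199 199 198 199 200 199 199 198 199 199 200 199 192 152 135 134 147
200 199 200 199 201 201 199 199 199 200 199 199 197 198 199 199 198 199 200 199 200 198 200 200 200 201 200 200 198 197 201 197 201 199 199 190 152 132 134 132
201 198 199 202 201 199 201 198 198 200 199 199 199 198 199 200 199 201 200 199 200 200 201 199 200 200 199 201 200 199 198 199 200 200 198 191 154 134 133 132
199 200 199 201 198 199 199 198 201 199 200 199 199 199 199 199 199 199 199 200 199 200 198 200 200 200 201 200 197 199 199 199 201 199 199 193 158 136 131 132
marker side corners [[420.7, -86.5], [471.0, -90.7], [470.7, -122.8], [420.0, -120.9]]
```

```bash
python3 - <<'E'
from h import *
import cv2
np.set_printoptions(precision=1,suppress=True)
S=[bp("side",*p,48)[:2] for p in[(256.3,295.2),(279.7,296),(256.4,287.6),(280,288.2)]]
print("side",S,np.mean(S,0),[np.arctan2(*(S[i+1]-S[i])[::-1]) for i in(0,2)])
T=[bp("top",*p,48)[:2] for p in[(361.6,261.2),(370.4,261.6),(368.9,280.3),(360,280)]]
print("top",T,np.mean(T,0))
c=np.array([485,258]);a=-.32;R=np.array([[np.cos(a),-np.sin(a)],[np.sin(a),np.cos(a)]])
out=[]
for n,(x0,y0,x1,y1) in {"top":(175,215,285,300),"side":(240,165,330,240)}.items():
    f=4; im=cv2.imread(f"pics/{n}0.png")[y0:y1,x0:x1]; im=cv2.resize(im,None,fx=f,fy=f,interpolation=cv2.INTER_CUBIC)
    def dr(P,col):
        q=np.array([((proj(n,[*(c+R@p[:2]),p[2]])-[x0,y0]+.5)*f-.5) for p in P]); cv2.polylines(im,[q.round().astype(int)],False,col,1)
    dr([(-70,-110,34),(70,-110,34),(70,110,34),(-70,110,34),(-70,-110,34)],(0,0,255))
    dr([(-60,85,5),(-60,85,75),(-50,85,85),(50,85,85),(60,85,75),(60,85,5)],(0,0,255))
    out.append(im)
h=max(i.shape[0] for i in out); out=[cv2.copyMakeBorder(i,0,h-i.shape[0],0,0,0) for i in out]
im=np.hstack(out);cv2.imwrite("pics/ov.png",cv2.resize(im,None,fx=800/im.shape[1],fy=800/im.shape[1],interpolation=cv2.INTER_AREA))
E
```

```text
side [array([ 420.9, -109.8]), array([ 469.1, -116.3]), array([420.4, -86.2]), array([470. , -92.2])] [ 445.1 -101.1] [np.float64(-0.13393184537981573), np.float64(-0.1220461011495612)]
top [array([467.4, -88.6]), array([ 465.9, -111.5]), array([ 417.5, -105.9]), array([418.7, -82.9])] [442.4 -97.2]
```

View pics/ov.png

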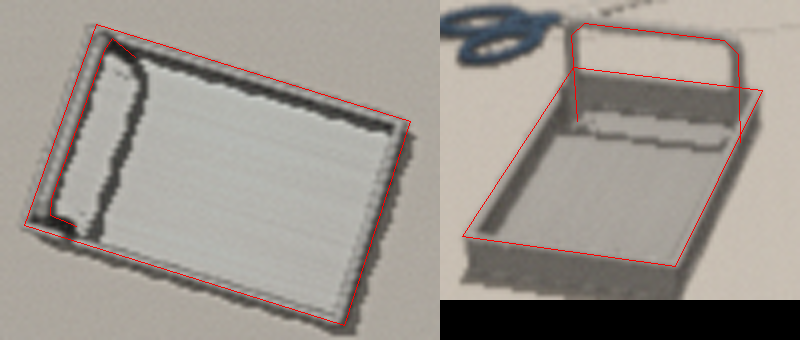

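The overlay fits the tray and bar closely. The working values are:

| Thing | World position (mm) | Yaw (rad) |
|---|---|---|
| Tray centre | (485, 258) | -0.32 |
| Bar middle | (512, 338.5) | – |
| Marker | (443.7, -99) | -0.12 |
| Jar 1 | (572, -46) | – |
| Jar 2 | (623, -159) | – |
| Jar 3 | (601.5, -308.5) | – |

I'll go to jar 1 first.

>>> move_arm --fingers '[85,85,85,85,85,85,85,85,85,85]' --travel '[[331,281,63],[331,281,63],[331,281,63],[331,281,63],[331,281,63],[331,281,63],[331,281,63],[331,281,63],[331,281,63],[331,281,63]]' --dr '[[0,0,-0.357],[0,0,-0.357],[0,0,-0.357],[0,0,-0.357],[0,0,-0.357],[0,0,-0.357],[0,0,-0.357],[0,0,-0.357],[0,0,-0.357],[0,0,-0.357]]'

```text
clock: 1.1
position: [431.1, 203.1, 340.5]
ee_rot: [1.0, -0.003, -0.001, 0.001]
contact_force: [0.2, 0.5, -0.5]
gripper_width: 85.2
grasp_force: 0.0
```

>>> move_arm --fingers '[85,85,85,85,85,85,85,85]' --travel '[[141.5,252,41.5],[141.5,252,41.5],[141.5,252,41.5],[141.5,252,41.5],[141.5,252,41.5],[141.5,252,41.5],[141.5,252,41.5],[141.5,252,41.5]]' --dr '[[0,0,0],[0,0,0],[0,0,0],[0,0,0],[0,0,0],[0,0,0],[0,0,0],[0,0,0]]'

```text
clock: 1.9
position: [572.0, -45.7, 299.4]
ee_rot: [1.0, -0.001, -0.001, 0.0]
contact_force: [-1.1, 0.8, 0.4]
gripper_width: 85.4
grasp_force: 0.0
```

>>> move_arm --fingers '[85,85,85,40,36,36,36,36,36,36]' --travel '[[0,0,40],[0,0,80],[0,0,80],[0,0,80],[0,0,80],[0,0,80],[0,0,80],[0,0,80],[0,0,80],[0,0,80]]' --dr '[[0,0,0],[0,0,0],[0,0,0],[0,0,0],[0,0,0],[0,0,0],[0,0,0],[0,0,0],[0,0,0],[0,0,0]]'

```text
clock: 2.9
position: [572.6, -44.8, 222.7]
ee_rot: [1.0, 0.0, 0.002, -0.0]
contact_force: [-1.5, 2.1, 5.5]
gripper_width: 39.7
grasp_force: 59.8
```

>>> move_arm --fingers '[36,36,36,36,36,36,36]' --travel '[[0,0,-10],[0,0,-20],[0,0,-30],[0,0,-30],[0,0,-30],[0,0,-30],[0,0,-30]]' --dr '[[0,0,0],[0,0,0],[0,0,0],[0,0,0],[0,0,0],[0,0,0],[0,0,0]]'

```text
clock: 3.6
position: [571.6, -45.3, 249.6]
ee_rot: [1.0, -0.0, -0.001, 0.0]
contact_force: [-0.0, 1.0, -3.6]
gripper_width: 39.4
grasp_force: 60.4
```

>>> move_arm --fingers '[36,36,36]' --travel '[[0,0,0],[0,0,0],[0,0,0]]' --dr '[[0,0,0],[0,0,0],[0,0,0]]'

```text
clock: 3.9
position: [571.8, -45.2, 250.0]
ee_rot: [1.0, 0.0, -0.0, 0.0]
contact_force: [1.3, -0.0, -4.3]
gripper_width: 40.0
grasp_force: 60.4
```

```bash
python3 - <<'E'
from bench import arm
import cv2
for i in range(4): print(arm.read_state()["contact_force"].round(2)); im=arm.get_image("side")
cv2.imwrite("pics/lift1.png",cv2.resize(im[160:440,200:480,::-1],None,fx=2,fy=2))
E
```

```text
[ 1.3  -0.01 -4.29]
[ 0.49 -0.02 -3.68]
[-0.29  0.06 -4.  ]
[ 0.37 -0.72 -2.65]
```

View pics/lift1.png

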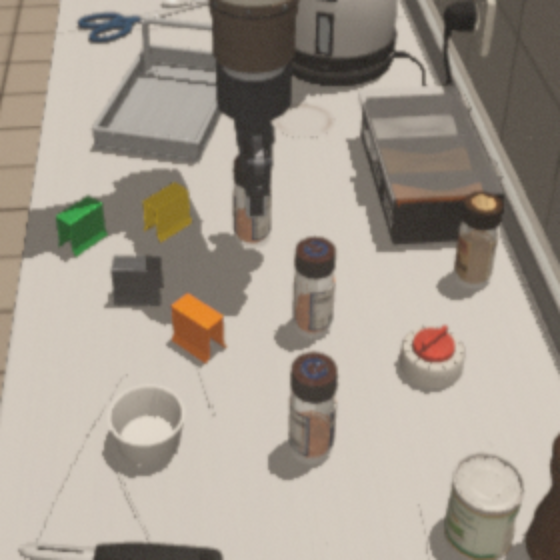

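The jar is held upright and lifted at about (250,190). It reads about 3.7 N, so jar 1 is full and I'll put it back.

>>> move_arm --fingers '[36,36,36,36,36,36]' --travel '[[0,0,10],[0,0,18],[0,0,23],[0,0,25],[0,0,27],[0,0,27]]' --dr '[[0,0,0],[0,0,0],[0,0,0],[0,0,0],[0,0,0],[0,0,0]]'

```text
clock: 4.7
position: [572.0, -45.2, 223.1]
ee_rot: [1.0, 0.0, 0.0, 0.0]
contact_force: [0.5, 0.6, -3.2]
gripper_width: 39.6
grasp_force: 60.5
```

>>> move_arm --fingers '[36,36,36]' --travel '[[0,0,1],[0,0,2],[0,0,2]]' --dr '[[0,0,0],[0,0,0],[0,0,0]]'

```text
clock: 5.0
position: [572.1, -45.2, 222.7]
ee_rot: [1.0, 0.0, 0.001, 0.0]
contact_force: [-2.3, 1.7, 4.6]
gripper_width: 39.6
grasp_force: 60.9
```

>>> move_arm --fingers '[48,60,85,85,85,85,85,85,85]' --travel '[[0,0,0],[0,0,0],[0,0,0],[0,0,0],[0,0,-20],[0,0,-50],[0,0,-80],[0,0,-80],[0,0,-80]]' --dr '[[0,0,0],[0,0,0],[0,0,0],[0,0,0],[0,0,0],[0,0,0],[0,0,0],[0,0,0],[0,0,0]]'

```text
clock: 5.9
position: [571.7, -45.3, 301.7]
ee_rot: [1.0, -0.0, 0.001, -0.0]
contact_force: [-0.5, -0.1, 0.0]
gripper_width: 85.2
grasp_force: 0.0
```

>>> move_arm --fingers '[85,85,85,85,85]' --travel '[[51,113,0],[51,113,0],[51,113,0],[51,113,0],[51,113,0]]' --dr '[[0,0,0],[0,0,0],[0,0,0],[0,0,0],[0,0,0]]'

```text
clock: 6.4
position: [622.4, -158.7, 299.2]
ee_rot: [1.0, -0.001, -0.002, -0.0]
contact_force: [1.0, 0.6, -0.8]
gripper_width: 85.0
grasp_force: 0.0
```

>>> move_arm --fingers '[85,85,85,40,36,36,36,36,36,36]' --travel '[[0,0,40],[0,0,80],[0,0,80],[0,0,80],[0,0,80],[0,0,80],[0,0,80],[0,0,80],[0,0,80],[0,0,80]]' --dr '[[0,0,0],[0,0,0],[0,0,0],[0,0,0],[0,0,0],[0,0,0],[0,0,0],[0,0,0],[0,0,0],[0,0,0]]'

```text
clock: 7.4
position: [623.7, -158.0, 223.8]
ee_rot: [1.0, 0.0, 0.002, 0.0]
contact_force: [-1.0, 1.8, 7.2]
gripper_width: 39.4
grasp_force: 59.9
```

>>> move_arm --fingers '[36,36,36,36,36,36,36,36,36]' --travel '[[0,0,-10],[0,0,-20],[0,0,-30],[0,0,-30],[0,0,-30],[0,0,-30],[0,0,-30],[0,0,-30],[0,0,-30]]' --dr '[[0,0,0],[0,0,0],[0,0,0],[0,0,0],[0,0,0],[0,0,0],[0,0,0],[0,0,0],[0,0,0]]'

```text
clock: 8.3
position: [622.8, -158.3, 250.9]
ee_rot: [1.0, 0.0, -0.0, -0.0]
contact_force: [-0.2, 0.0, -1.6]
gripper_width: 39.8
grasp_force: 60.3
```

>>> move_arm --fingers '[36,36]' --travel '[[0,0,0],[0,0,0]]' --dr '[[0,0,0],[0,0,0]]'

```text
clock: 8.5
position: [622.9, -158.2, 251.1]
ee_rot: [1.0, 0.0, -0.0, 0.0]
contact_force: [0.2, 0.1, -1.0]
gripper_width: 39.5
grasp_force: 60.3
```

Jar 2 reads about 1 N, so it is the nearly empty one. I'll lift it clear of jar 1 and take it to the tray.

>>> move_arm --fingers '[36,36,36,36,36,36]' --travel '[[0,0,-20],[0,0,-50],[0,0,-85],[0,0,-110],[0,0,-110],[0,0,-110]]' --dr '[[0,0,0],[0,0,0],[0,0,0],[0,0,0],[0,0,0],[0,0,0]]'

```text
clock: 9.1
position: [622.5, -158.1, 361.3]
ee_rot: [1.0, -0.0, 0.0, -0.0]
contact_force: [-0.3, 0.1, -2.9]
gripper_width: 39.9
grasp_force: 60.4
```

```bash
python3 - <<'E'
from bench import arm
for i in range(4): print(arm.read_state()["contact_force"].round(2)); arm.get_image("top")
E
```

```text
[-0.29  0.12 -2.85]
[-0.59  0.23 -1.01]
[-0.72 -0.14 -0.65]
[ 0.2  -0.27 -1.81]
```

>>> move_arm --fingers '[36,36,36,36,36,36,36,36,36,36]' --travel '[[-8,-19,0],[-22,-56,0],[-40,-100,0],[-58,-145,0],[-76,-190,0],[-94,-235,0],[-112,-280,0],[-128,-322,0],[-141,-355,0],[-150.5,-378,0]]' --dr '[[0,0,0],[0,0,0],[0,0,0],[0,0,0],[0,0,0],[0,0,0],[0,0,0],[0,0,0],[0,0,0],[0,0,0]]'

```text
clock: 10.3
position: [471.2, 221.8, 360.4]
ee_rot: [1.0, 0.001, -0.001, 0.0]
contact_force: [0.6, -0.5, -1.5]
gripper_width: 39.7
grasp_force: 60.5
```

>>> move_arm --fingers '[36,36,36,36,36,36,36,36]' --travel '[[0,0,0],[0,0,25],[0,0,60],[0,0,95],[0,0,115],[0,0,125],[0,0,128],[0,0,128]]' --dr '[[0,0,0],[0,0,0],[0,0,0],[0,0,0],[0,0,0],[0,0,0],[0,0,0],[0,0,0]]'

```text
clock: 11.1
position: [472.7, 219.6, 233.4]
ee_rot: [1.0, 0.0, 0.0, -0.0]
contact_force: [-0.5, 0.2, -0.5]
gripper_width: 39.8
grasp_force: 60.6
```

>>> move_arm --fingers '[36,36,36,36,36,36]' --travel '[[0,0,1.5],[0,0,3],[0,0,4],[0,0,4.5],[0,0,5],[0,0,5]]' --dr '[[0,0,0],[0,0,0],[0,0,0],[0,0,0],[0,0,0],[0,0,0]]'

```text
clock: 11.7
position: [472.2, 219.7, 228.3]
ee_rot: [1.0, 0.0, 0.0, -0.0]
contact_force: [0.4, 0.8, -1.4]
gripper_width: 39.4
grasp_force: 60.6
```

>>> move_arm --fingers '[36,36,36]' --travel '[[0,0,0.5],[0,0,1],[0,0,1]]' --dr '[[0,0,0],[0,0,0],[0,0,0]]'

```text
clock: 12.0
position: [472.4, 219.8, 227.8]
ee_rot: [1.0, 0.0, 0.0, -0.0]
contact_force: [-1.4, -0.7, 3.4]
gripper_width: 39.6
grasp_force: 60.8
```

>>> move_arm --fingers '[43,48,60,75,75,75,75,75,50,50]' --travel '[[0,0,0],[0,0,0],[0,0,0],[0,0,0],[0,0,-15],[0,0,-40],[0,0,-70],[0,0,-90],[0,0,-90],[0,0,-90]]' --dr '[[0,0,0],[0,0,0],[0,0,0],[0,0,0],[0,0,0],[0,0,0],[0,0,0],[0,0,0],[0,0,0],[0,0,0]]'

```text
clock: 13.0
position: [472.0, 219.6, 317.1]
ee_rot: [1.0, -0.0, -0.0, -0.0]
contact_force: [0.1, -0.3, -0.9]
gripper_width: 50.2
grasp_force: 0.0
```

>>> move_arm --fingers '[50,50,50,50,50,50,50,50,50]' --travel '[[-29,318,0],[-29,318,0],[-29,318,0],[-29,318,0],[-29,318,0],[-29,318,0],[-29,318,0],[-29,318,0],[-29,318,0]]' --dr '[[0,0,0.12],[0,0,0.12],[0,0,0.12],[0,0,0.12],[0,0,0.12],[0,0,0.12],[0,0,0.12],[0,0,0.12],[0,0,0.12]]'

```text
clock: 13.9
position: [443.0, -98.5, 316.2]
ee_rot: [0.998, -0.061, -0.001, 0.0]
contact_force: [0.6, -0.3, -0.8]
gripper_width: 50.0
grasp_force: 0.0
```

>>> move_arm --fingers '[50,50,50,50,50]' --travel '[[0,0,30],[0,0,65],[0,0,76],[0,0,76],[0,0,76]]' --dr '[[0,0,0],[0,0,0],[0,0,0],[0,0,0],[0,0,0]]'

```text
clock: 14.4
position: [443.9, -97.4, 241.3]
ee_rot: [0.998, -0.059, -0.0, 0.0]
contact_force: [0.3, -0.0, -0.1]
gripper_width: 50.0
grasp_force: 0.0
```

```bash
python3 - <<'E'
from bench import arm
import cv2,numpy as np
s=arm.get_image("side")[160:400,220:400]; t=arm.get_image("top")[170:310,175:415]
s=cv2.resize(s,None,fx=2.2,fy=2.2,interpolation=cv2.INTER_CUBIC);t=cv2.resize(t,None,fx=1.65,fy=1.65)
t=cv2.copyMakeBorder(t,0,s.shape[0]-t.shape[0],0,0,0)
cv2.imwrite("pics/m1.png",np.hstack([s,t])[:,:,::-1])
E
```

```text
(no output)
```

View pics/m1.png

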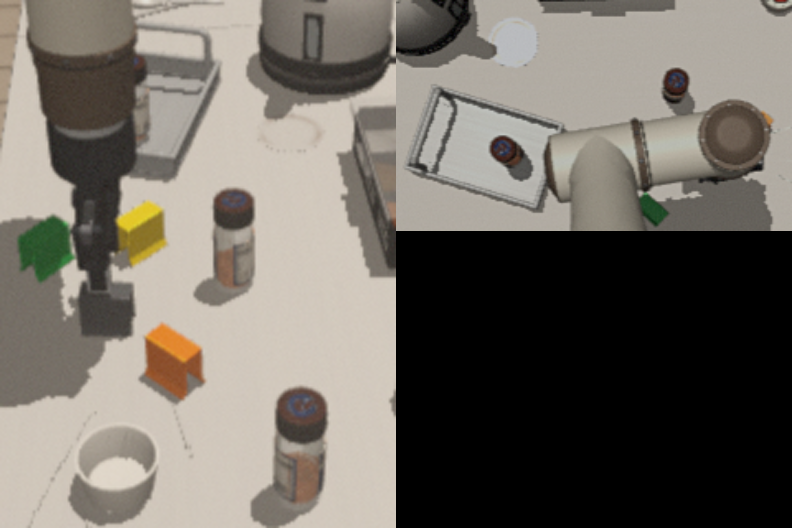

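The empty jar stands in the tray at (505,150), jar 1 is back in place, and the fingers are over the grey marker at (105,310). Next I descend and grip it.

>>> move_arm --fingers '[50,50,50,50,18,18,18,18,18]' --travel '[[0,0,20],[0,0,40],[0,0,50],[0,0,50],[0,0,50],[0,0,50],[0,0,50],[0,0,50],[0,0,50]]' --dr '[[0,0,0],[0,0,0],[0,0,0],[0,0,0],[0,0,0],[0,0,0],[0,0,0],[0,0,0],[0,0,0]]'

```text
clock: 15.4
position: [443.9, -98.2, 192.2]
ee_rot: [0.998, -0.06, 0.001, -0.0]
contact_force: [0.1, 0.6, 6.9]
gripper_width: 23.1
grasp_force: 59.8
```

>>> move_arm --fingers '[18,18,18,18,18,18,18]' --travel '[[0,0,-20],[0,0,-60],[0,0,-100],[0,0,-139],[0,0,-139],[0,0,-139],[0,0,-139]]' --dr '[[0,0,0],[0,0,0],[0,0,0],[0,0,0],[0,0,0],[0,0,0],[0,0,0]]'

```text
clock: 16.1
position: [442.6, -98.3, 329.1]
ee_rot: [0.998, -0.06, -0.001, -0.0]
contact_force: [-0.4, -0.5, -1.3]
gripper_width: 23.1
grasp_force: 59.1
```

>>> move_arm --fingers '[18,18,18,18,18,18,18,18,18,18]' --travel '[[1,-25,-10],[2.5,-72,-20],[4,-120,-20],[6,-169,-20],[8,-218,-20],[10,-267,-20],[11,-316,-20],[13,-365,-20],[14.4,-410,-20],[15.4,-442.5,-20]]' --dr '[[0,0,0],[0,0,0.03],[0,0,0.06],[0,0,0.09],[0,0,0.12],[0,0,0.15],[0,0,0.18],[0,0,0.2],[0,0,0.2],[0,0,0.2]]'

```text
clock: 17.1
position: [511.4, 342.0, 347.4]
ee_rot: [0.987, -0.158, -0.001, 0.002]
contact_force: [0.0, -1.0, -1.0]
gripper_width: 23.1
grasp_force: 59.1
```

>>> move_arm --fingers '[18,18,18,18,18,18]' --travel '[[0,0,0],[0,0,20],[0,0,40],[0,0,55],[0,0,55],[0,0,55]]' --dr '[[0,0,0],[0,0,0],[0,0,0],[0,0,0],[0,0,0],[0,0,0]]'

```text
clock: 17.7
position: [511.5, 338.7, 294.3]
ee_rot: [0.987, -0.159, -0.001, 0.001]
contact_force: [0.8, 0.8, 0.8]
gripper_width: 23.1
grasp_force: 59.2
```

```bash
python3 - <<'E'
from bench import arm
import cv2,numpy as np
s=arm.get_image("side")[150:240,235:335]; t=arm.get_image("top")[205:305,175:255]
s=cv2.resize(s,None,fx=4.5,fy=4.5,interpolation=cv2.INTER_CUBIC);t=cv2.resize(t,None,fx=4,fy=4,interpolation=cv2.INTER_CUBIC)
h=max(s.shape[0],t.shape[0]);s,t=[cv2.copyMakeBorder(i,0,h-i.shape[0],0,0,0) for i in(s,t)]
cv2.imwrite("pics/b1.png",np.hstack([s,t])[:,:,::-1])
E
```

```text
(no output)
```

View pics/b1.png

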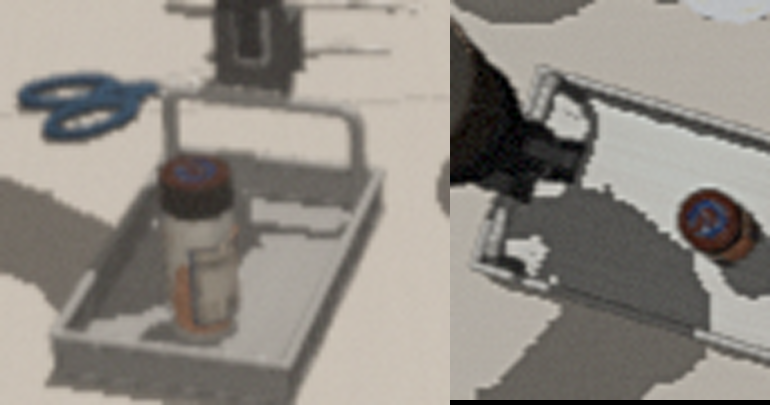

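The marker is above the bar, its feet edge near (258,95) and the bar at row about 100 in the side crop. Before lowering it I'll check both against their predicted projections at sub-pixel level.

```bash
python3 - <<'E'
from h import *
import cv2
old=cv2.imread("pics/side0.png").max(2).astype(int)
new=arm.get_image("side").max(2).astype(int)
a=-.32; X=np.array([np.cos(a),np.sin(a)]);Y=np.array([-np.sin(a),np.cos(a)])
for s in(-35,35):
    p=proj("side",[*(np.array([512,338.5])+s*X),85]); u=int(round(p[0])); r=int(p[1]); print("bar",s,p.round(1),"rows",r-5,old[r-5:r+7,u])
m=np.array([511.5,338.7]); z=294.3-192.2
for s in(-10,0,10):
  q=[proj("side",[*(m+s*X+k*Y),zz]).round(1) for k,zz in((-16,z),(-12,z+9),(-12,z+48))]
  u=int(round(q[0][0])); r=int(q[0][1]); print("marker foot",q,"rows",r-7,new[r-7:r+9,u])
q=[proj("side",[*(m+s*X-16*Y),z]).round(1) for s in(-25,25)];print(q)
r=int(q[0][1])-2;print(r,new[r,270:312])
old=cv2.imread("pics/top0.png").max(2).astype(int)
for s in(-20,0,20):
    p=proj("top",[*(np.array([512,338.5])+s*X),85]);r=int(round(p[1]));c=int(p[0]);print("bartop",p.round(1),c-6,old[r,c-6:c+9])
E
```

```text
bar -35 [280.9 171.1] rows 166 [190 154 127 160 156 126 126 167 192 197 199 199]
bar 35 [305.4 174. ] rows 168 [199 199 199 193 177 150 126 161 189 198 199 199]
marker foot [array([287.4, 169.3]), array([287.7, 165.7]), array([287. , 152.6])] rows 162 [ 91  79  72  70  74  75 108 156 139 118 113 140 186 200 202 202]
marker foot [array([290.9, 169.7]), array([291.2, 166.1]), array([290.6, 153. ])] rows 162 [ 79  95  80  71  69  73  98 168 148 120 112 129 183 201 202 201]
marker foot [array([294.5, 170.1]), array([294.8, 166.5]), array([294.2, 153.3])] rows 163 [ 93  79  68  70  71  79 122 131 121 118 121 179 199 202 201 202]
[array([282.1, 168.7]), array([299.8, 170.7])]
166 [200 200 192 188 191 194 197 195 194 192 191 189 162  92  70  71  73  74
  75  73  71  69  71  69  70  72  68  71  68  84 135 187 192 201 202 200
 202 201 202 202 201 201]
bartop [191.4 252.9] 185 [166 162 128 127 167 152 100  68  93 162 181 180 179 177 175]
bartop [194.1 245.5] 188 [154 155 134 131 161 147  94  81 158 183 181 178 179 176 178]
bartop [196.7 238.1] 190 [162 154 139 118 154 150 112  83 157 182 179 176 175 177 176]
```

The bar matches to 0.3 px. The marker sits at most 1 px (about 2 mm) beyond it, within the ±4 mm gap. I'll shift it 1 mm and lower.

>>> move_arm --fingers '[18,18,18,18,18,18,18,18]' --travel '[[0,1,4],[0,1,9],[0,1,15],[0,1,22],[0,1,30],[0,1,38],[0,1,46],[0,1,46]]' --dr '[[0,0,0],[0,0,0],[0,0,0],[0,0,0],[0,0,0],[0,0,0],[0,0,0],[0,0,0]]'

```text
clock: 18.65
position: [511.3, 338.7, 247.8]
ee_rot: [0.987, -0.159, -0.0, -0.0]
contact_force: [0.8, 2.7, -2.1]
gripper_width: 23.3
grasp_force: 59.0
```

>>> move_arm --fingers '[18,18,18,18,18,18,18]' --travel '[[0,0,3],[0,0,6],[0,0,8],[0,0,9],[0,0,10],[0,0,11],[0,0,11]]' --dr '[[0,0,0],[0,0,0],[0,0,0],[0,0,0],[0,0,0],[0,0,0],[0,0,0]]'

```text
clock: 19.35
position: [511.4, 338.5, 238.3]
ee_rot: [0.987, -0.159, 0.0, -0.0]
contact_force: [1.8, 3.3, -0.1]
gripper_width: 23.0
grasp_force: 59.3
```

>>> move_arm --fingers '[18,18,18,18,18]' --travel '[[0,-1,0],[0,-2,0],[0,-2,1],[0,-2,2],[0,-2,2]]' --dr '[[0,0,0],[0,0,0],[0,0,0],[0,0,0],[0,0,0]]'

```text
clock: 19.85
position: [511.3, 339.5, 237.4]
ee_rot: [0.987, -0.159, -0.001, 0.001]
contact_force: [-4.0, -1.4, 8.4]
gripper_width: 23.4
grasp_force: 60.7
```

The marker rests on the bar. I'll release it and retreat.

>>> move_arm --fingers '[28,34,42,55,55,55,55,55,55,55]' --travel '[[0,0,0],[0,0,0],[0,0,0],[0,0,0],[0,0,0],[0,0,-15],[0,0,-40],[0,0,-80],[0,0,-120],[0,0,-120]]' --dr '[[0,0,0],[0,0,0],[0,0,0],[0,0,0],[0,0,0],[0,0,0],[0,0,0],[0,0,0],[0,0,0],[0,0,0]]'

```text
clock: 20.85
position: [513.0, 341.0, 363.1]
ee_rot: [0.987, -0.159, 0.004, -0.005]
contact_force: [0.1, 0.6, 0.4]
gripper_width: 55.3
grasp_force: 0.0
```

>>> move_arm --fingers '[55,55,55,55,55,55]' --travel '[[-60,-150,-30],[-60,-150,-30],[-60,-150,-30],[-60,-150,-30],[-60,-150,-30],[-60,-150,-30]]' --dr '[[0,0,0],[0,0,0],[0,0,0],[0,0,0],[0,0,0],[0,0,0]]'

```text
clock: 21.45
position: [501.8, 501.3, 385.1]
ee_rot: [0.987, -0.159, -0.001, 0.001]
contact_force: [-1.1, 0.3, 0.4]
gripper_width: 55.0
grasp_force: 0.0
```

```bash
python3 - <<'E'
from bench import arm
import cv2,numpy as np
s=arm.get_image("side")[150:400,225:395]; t=arm.get_image("top")[170:310,170:460]
s=cv2.resize(s,None,fx=2.2,fy=2.2,interpolation=cv2.INTER_CUBIC);t=cv2.resize(t,None,fx=1.4,fy=1.4)
t=cv2.copyMakeBorder(t,0,s.shape[0]-t.shape[0],0,0,0)
cv2.imwrite("pics/f1.png",np.hstack([s,t])[:,:,::-1])
E
```

```text
(no output)
```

View pics/f1.png

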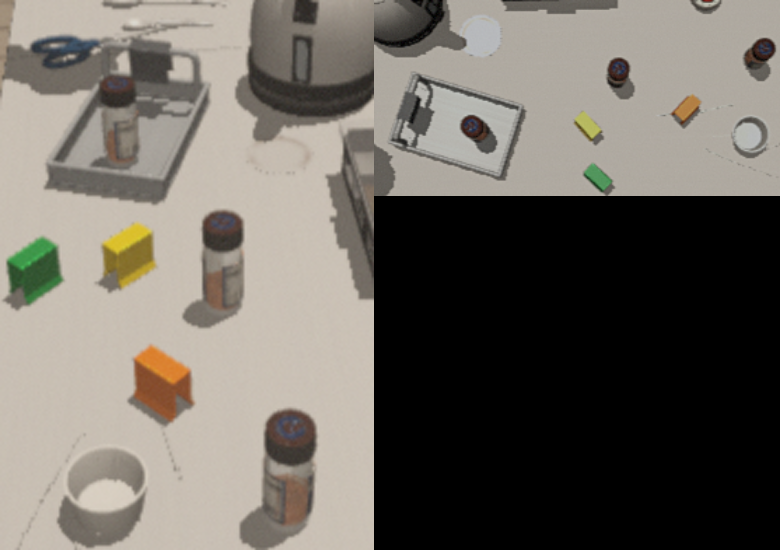

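The marker hangs on the bar at (150,60) in the side view. The empty jar stands in the tray at (120,120), and jar 1 is upright in its place at (222,260). I'm handing the job in.

```bash
python3 -c "
from bench import arm
print(arm.job_done())"
```

```text
the job is handed in; nothing more can be done
None
```

The job is handed in after about 21.5 s: the nearly empty jar (the middle of the row) stands in the tray, the one full jar I lifted is back where it stood, the third was never lifted, and the steel marker hangs astride the bar.

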